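Load two bars into the spring magazine

TASK

Load the engraver's bar magazine: push the two full-length aluminium bars, one after the other, down past the spring lips into the leaning magazine, so that both lie flat one on top of the other under the closed lips. Leave the short offcut and everything else on the bench where it is.

Things in the scene. Friction and masses are not known exactly. Their poses are not given: they have to be found in the camera images.
- magazine: grey open-sided magazine on a dark steel stand (base 150 x 210 mm); fixed, place and yaw vary. Leans 35 degrees (0.61 rad) from vertical towards the robot. Origin: centre of the mouth, in the plane of the two lips' undersides, 140 mm above the bench. z points out of the mouth (up and robotwards), y along a bar's length, x across. End walls at y = +-62 mm; floor at z = -75 mm
- magazine_entry (a point): centre of the entry, 26 mm out (+z) from the magazine's origin, same axes. Pairs of side guides at |y| = 42 to 68 mm stand 32 mm apart (x = +-16 mm) up to z = +10 mm of the magazine and flare to about 48 mm apart here. Between them, |y| under 42 mm, both sides are open, so fingers holding a bar's middle can go down with it. Lip housings (|y| = 83 to 101 mm) end 9 mm below this point
- magazine_seat (a point): where the centre of the top bar rests under the lips: 10 mm inside (-z) the magazine's origin, same axes; the bar below it rests 20 mm deeper. To seat a bar push its centre about 5 mm deeper than this point, then let go: the spring lifts it against the lips. Pushing in takes about 5 to 15 N along -z
- lip_left (a joint): steel retaining lip at the +y end: 20 mm wide, tip at y = +55 mm (5 mm over the end of a centred bar), flat underside at z = 0, top sloping outwards up to z = 20 mm at y = 67 mm, so a bar pushed down wedges it aside. Value in m: 0 closed, grows as it gives way outwards, 0.010 at most; spring 1 N closed, 200 N/m
- lip_right (a joint): the same lip at the -y end (tip at y = -55 mm), mirror image, same values
- follower (a joint): black spring plate (22 x 116 mm) on which the bars lie. Value in m: 0 empty (its top 2 mm below the lips' undersides), grows as it is pushed down into the magazine, about 0.018 with one bar and 0.038 with two under the lips, stop at 0.060; spring 5.4 N at 0, plus 60 N/m
- bar_a: loose aluminium bar, plain, rounded edges, 120 mm long (its y axis), 28 mm wide (x), 20 mm thick (z), about 0.18 kg (up to 30 % more or less); lies flat on its broad face on the bench. Origin at its centre, 10 mm above the bench. One of the two full-length bars; they are alike, either may go in first and either way round
- bar_b: loose aluminium bar, plain, rounded edges, 120 mm long (its y axis), 28 mm wide (x), 20 mm thick (z), about 0.18 kg (up to 30 % more or less); lies flat on its broad face on the bench. Origin at its centre, 10 mm above the bench. One of the two full-length bars; they are alike, either may go in first and either way round
- offcut: loose offcut of the same aluminium section, only 75 mm long (28 mm wide, 20 mm high), among the bars; too short for the magazine. Origin at its centre, y along its length. To be left alone
- hammer: loose hammer 250 mm long lying at the far side; bystander
- screwdriver: loose screwdriver 190 mm long lying nearest the robot on the right; bystander
- mug: loose white mug, 80 mm across, 90 mm high, at the far right; bystander
- jar: loose amber jar with steel cap, 64 mm across, 75 mm high, on the left; bystander
- bench_block: loose square steel bench block 65 x 65 x 25 mm on the left; bystander
- ring_clamp: loose wooden hand clamp with a steel collar, 130 x 26 x 24 mm, lying on the left; bystander

How it is judged:
On the way:
1. one full-length bar lies in the magazine under the lips (((x of bar_a in the frame of magazine between -0.006 and 0.006 m and y of bar_a in the frame of magazine between -0.006 and 0.006 m and z of bar_a in the frame of magazine between -0.05 and -0.006 m and angle between the y axis of bar_a and the y axis of magazine, either way round below 0.12 rad and angle between the z axis of bar_a and the z axis of magazine, either way round below 0.15 rad) or (x of bar_b in the frame of magazine between -0.006 and 0.006 m and y of bar_b in the frame of magazine between -0.006 and 0.006 m and z of bar_b in the frame of magazine between -0.05 and -0.006 m and angle between the y axis of bar_b and the y axis of magazine, either way round below 0.12 rad and angle between the z axis of bar_b and the z axis of magazine, either way round below 0.15 rad))), for 0.1 s.
At the end, for the whole second after the job is handed in: Both full-length bars are at rest in the magazine, flat (within 0.15 rad) and in line with it (0.12 rad), centres within 6 mm of its middle along x and y and between 6 and 50 mm below the lips' undersides, spring plate pressed down more than 33 mm, both lips closed again (under 2 mm) (x of bar_a in the frame of magazine between -0.006 and 0.006 m and y of bar_a in the frame of magazine between -0.006 and 0.006 m and z of bar_a in the frame of magazine between -0.05 and -0.006 m and angle between the y axis of each of bar_a, bar_b and the y axis of magazine, either way round below 0.12 rad and angle between the z axis of each of bar_a, bar_b and the z axis of magazine, either way round below 0.15 rad and x of bar_b in the frame of magazine between -0.006 and 0.006 m and y of bar_b in the frame of magazine between -0.006 and 0.006 m and z of bar_b in the frame of magazine between -0.05 and -0.006 m and value of joint each of lip_left, lip_right below 0.002 m and value of joint follower above 0.033 m and linear speed of each of bar_a, bar_b below 0.02 m/s); the robot touches nothing.
It fails at once if the offcut was moved more than 40 mm (distance of offcut from where it was at the start of the episode above 0.04 m).
It fails at once if one of the other things on the bench was moved more than 40 mm (distance of any of hammer, screwdriver, mug, jar, bench_block, ring_clamp from where it was at the start of the episode above 0.04 m).
It also fails if it takes over 64 s, if anything falls off the work surface, if the arm or the gripper's body presses on something with over 40 N, if the wrist force passes 120 N, or if a joint passes its speed limit or range.

ROBOT

A 6-joint arm with a two-finger parallel gripper is mounted at the origin on the work surface. World frame = base frame: x ahead of the robot, y to its left, z up, the work surface at z = 0. Lengths are in m, angles in rad, forces in N, time in s.
With the tool pointing down it reaches from about 0.325 to 0.9 m from the base axis. Payload 6.1 kg.
Tool frame: the origin (TCP) lies on the centre line of the jaws, within the pads' length; the fingertips stand 17 mm ahead of it and the grasp point (between the pads) lies 2 mm behind it (arm.tips_ahead is the distance from the TCP to the fingertips, in m); z points along the fingers, y is the direction in which the jaws open and shut (so a half turn about z gives the same grasp; the last joint's range is limited). The gripper opens to 85 mm and grips with 20 to 120 N. Pads are 22 mm wide; open, the fingers measure 114 mm over their backs; the gripper's body (76 mm by 85 mm) begins 54 mm behind the grasp point. The pads swing forward as they close: fully open they stand 13 mm farther back than shut.
Start: joints at [-1.402, 0.22, 1.526, -0, 1.395, -0.126], TCP at [0.182, -0.598, 0.248] pointing down, gripper open.
Joint ranges: [-2.98, 2.98], [-0.91, 2.08], [0.09, 2.57], [-1.24, 4.39], [0.2, 2.65], [-2.68, 2.68]. Speed limits (rad/s): [2.57, 2.57, 3.01, 3.14, 3.14, 3.14].

INTERFACE

Orientations are given as a unit quaternion [w, x, y, z].
In Python, from workcell import arm gives the robot as it stands.
- The arm moves only by the tool play_rows, never from a script. Its arguments are lists of equal length, an entry for each row: "twist": the turn, a rotation vector about the tool's x, y, z in degrees, a list of three; "linear": the shift along the tool's x, y, z in cm, a list of three; "hand": the closure, from 0 (fully open) to 1 (shut). In form: {"twist": [[rx, ry, rz], ...], "linear": [[dx, dy, dz], ...], "hand": [hand, ...]}. A call has 1 to 12 rows; each row shifts and turns the commanded pose from where the row before left it, along the tool's axes as they then stand; what a row does not reach is not made up. A row lasts 1/10 s, in which the tool goes at most 50 mm and 8.59 degrees, less where a joint would pass 70% of its speed; a pose out of reach is approached as far as the arm can. A call is refused whole if a number of a shift passes 5 or a number of a turn 8.59, either way. A call with a gripper value outside its range is refused whole. The fingers move at their own pace and stop on an object; "newtons" is the grip in N (left out, the last holds). Time passes only in rows, so rows that do not move let the fingers close. It gives the time, the measured TCP pose, the force and the opening at its end, in the units of the state.
- arm.get_state(): the state, without advancing time (a new reading comes with each control period).
- arm.capture(name): name is "side" or "top" or "wrist"; returns a dict with "img" (400x640x3 uint8, red, green, blue), "K" (3x3 intrinsics, pixels), "rvec" (rotation vector, rad) and "tvec" (3), from world to camera coordinates, as OpenCV has them. Camera axes: x right, y down, z forward; pixel columns grow to the right and rows downward; lengths in m; the calibration is good to about 2 mm. The wrist camera is an equidistant fisheye: a pixel r from the principal point sees the ray r / f radians off the axis. A picture is of the moment at which its call begins. There is no depth.
- arm.sign_off(): hands the job in, once; it reports no verdict.
Trained networks look in a picture, given as the dict that the camera call returned (one of the last four; its "shot" number tells which), for a name from the list of things; names that differ only in an ending like _2 or _b are one class to them, and where a whole thing is asked for, a point or a joint stands for the part that bears it (a point fixed in the world has none). Each returns a list of dicts, best first, with "p" (0 to 1); they miss things now and then, are a little off and sometimes report something else, mostly with a low value. They report only what shows in the picture. A call takes as long as a camera call.
- arm.look_for(picture, target): "box" ([centre column, centre row, width, height] in pixels, round what is visible of it).
The state is a dict: "clock": time; "joint_pos": joint angles; "qd": joint speeds; "tau": joint torques, N m; "eef_pos": TCP position; "tcp_rot": TCP orientation; "ft_force": force on the tool from outside, world axes, zero at the start; "ft_torque": the same for the moment, N m; "gripper_width": finger opening in m.
Only numpy, scipy, OpenCV 4.12 (cv2) and the standard library are available. Lean on these libraries where they do the work, as an engineer would, in place of code of your own. Each camera call takes 0.05 s, during which the arm holds its last target. There are 200 camera calls.

## Working session

There is one attempt and no reset: what is moved stays moved. The work goes in short steps, Python scripts to look and compute and a tool call to move; the robot and the scene stay as the last step left them, time stands still between calls to the robot, and variables do not carry over. Pictures are saved under pics/ and viewed, about 8 in all and at most 12, crops included, and the job is handed in when it is done.

Besides the shell and the picture viewer there is one more tool, called after "Emit:" as name(argument=value, ...), one argument or row to a line, values as JSON. play_rows: Moves the arm, as the interface text tells. Its arguments: {"type":"object","properties":{"twist":{"type":"array"},"linear":{"type":"array"},"hand":{"type":"array"},"newtons":{"type":"number"}},"required":["twist","linear","hand"]}

```bash
mkdir -p pics; ls
python3 - <<'E'
from workcell import arm
import cv2
s=arm.get_state(); print(s)
for n in ("side","top"):
    c=arm.capture(n); cv2.imwrite(f"pics/{n}0.png",c["img"][:,:,::-1])
    print(n,c["K"].tolist(),c["rvec"],c["tvec"])
    for t in ("bar_a","offcut","magazine"):
        print(t,[(round(d["p"],2),[round(x) for x in d["box"]]) for d in arm.look_for(c,t)][:4])
E
```

```text
pics
{'clock': 0.0, 'joint_pos': array([-1.40209965e+00,  2.21232449e-01,  1.52760734e+00,  1.82285711e-05,
        1.39471087e+00, -1.26134745e-01]), 'qd': array([-0.00114816,  0.00028916,  0.00064825, -0.00104613, -0.00081993,
        0.0005628 ]), 'tau': array([ 2.12178848e-04, -4.96893096e+01, -3.89399207e+01, -3.47573159e-04,
        1.11396462e-02, -1.47385549e-05]), 'eef_pos': array([ 0.18149565, -0.59746825,  0.2471973 ]), 'tcp_rot': array([-9.78970700e-04,  9.89153729e-01,  1.46880708e-01, -1.18627725e-05]), 'ft_force': array([-0.21469189, -0.03021168, -0.01488173]), 'ft_torque': array([ 0.01702425,  0.03758914, -0.02029083]), 'gripper_width': 0.08556688431793177}
side [[374.28648904221325, 0.0, 317.7145731483792], [0.0, 374.28648904221325, 199.3645185209045], [0.0, 0.0, 1.0]] [ 0.2795487  -2.76262713  1.26400154] [0.56807529 0.17297878 1.14789158]
bar_a [(0.81, [314, 191, 22, 22]), (0.67, [353, 205, 27, 24])]
offcut [(0.44, [370, 179, 16, 10])]
magazine [(0.57, [317, 230, 35, 73])]
top [[383.09325613629136, 0.0, 325.8976461589746], [0.0, 383.09325613629136, 196.16417606763125], [0.0, 0.0, 1.0]] [ 2.15688166 -2.11784079  0.18648278] [-0.01172209  0.58072579  1.01993282]
bar_a [(0.8, [371, 238, 40, 29])]
offcut [(0.66, [426, 252, 26, 20]), (0.38, [185, 244, 29, 22])]
magazine [(0.64, [284, 196, 85, 48])]
```

View pics/top0.png

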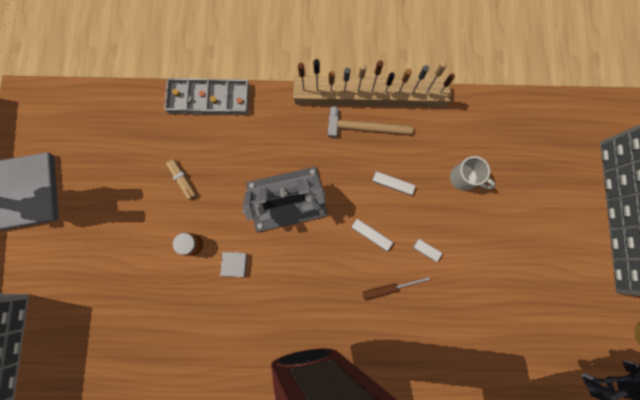

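View pics/side0.png

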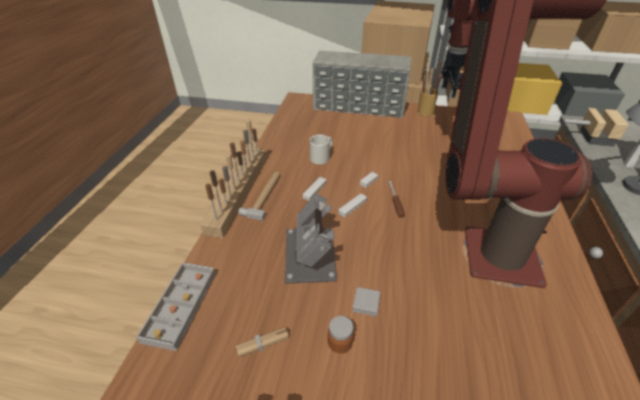

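Top view: bars at about (394,184) and (372,235), offcut (428,251), magazine at (286,200). The side view agrees.

```bash
cat > h.py <<'E'
import numpy as np, cv2
from scipy.spatial.transform import Rotation as R
def cam(c): 
    Rm=R.from_rotvec(np.ravel(c["rvec"])).as_matrix(); t=np.ravel(c["tvec"]); return Rm,t,-Rm.T@t
def ray(c,uv,fish=False):
    K=c["K"]; uv=np.atleast_2d(uv).astype(float)
    a=(uv-[K[0,2],K[1,2]])/[K[0,0],K[1,1]]
    if fish:
        th=np.linalg.norm(a,axis=1,keepdims=True)+1e-12
        d=np.hstack([a/th*np.sin(th),np.cos(th)])
    else: d=np.hstack([a,np.ones((len(a),1))])
    return d@cam(c)[0]
def toplane(c,uv,z,fish=False):
    d=ray(c,uv,fish); o=cam(c)[2]; return o+d*((z-o[2])/d[:,2:3])
def proj(c,P,fish=False):
    Rm,t,_=cam(c); p=np.atleast_2d(P)@Rm.T+t
    if fish:
        r=np.linalg.norm(p[:,:2],axis=1,keepdims=True); th=np.arctan2(r,p[:,2:3]); a=p[:,:2]/(r+1e-12)*th
    else: a=p[:,:2]/p[:,2:3]
    K=c["K"]; return a*[K[0,0],K[1,1]]+[K[0,2],K[1,2]]
def tcp(s): 
    q=s["tcp_rot"]; return s["eef_pos"],R.from_quat([q[1],q[2],q[3],q[0]])
def plan(s,pos,Rt,n):
    """rows: n equal steps of (rotvec deg, shift cm) in tool axes, turn and shift in each row assumed shift in pre-turn axes"""
    p,r=tcp(s); rv=(r.inv()*Rt).as_rotvec(); 
    print("turn deg",np.round(np.degrees(rv),2),"shift cm (tool now)",np.round(r.inv().apply(pos-p)*100,2),"(tool after)",np.round(Rt.inv().apply(pos-p)*100,2))
E
python3 - <<'E'
from h import *; from workcell import arm
c=arm.capture("top"); print(cam(c)[2])
g=c["img"].astype(int); m=((g.min(2)>150)&(g.max(2)-g.min(2)<40)).astype(np.uint8)
n,l,st,ce=cv2.connectedComponentsWithStats(m)
for i in range(1,n):
    if 60<st[i,4]<1500 and 150<ce[i][0]<560 and 120<ce[i][1]<300:
        pts=np.argwhere(l==i)[:,::-1]; P=toplane(c,pts,.02)[:,:2]
        r=cv2.minAreaRect((P*1000).astype(np.float32)); cc=P.mean(0); w,v=np.linalg.eigh(np.cov(P.T)); d=v[:,1]
        print(np.round(ce[i]),np.round(cc,3),"axis deg",np.degrees(np.arctan2(d[1],d[0])).round(1),np.round(r[1]))
for uv in [(244,192),(318,169),(328,212),(258,231)]: print(toplane(c,uv,.01).round(3))
s=arm.get_state(); p,r=tcp(s); print(r.as_matrix().round(3))
w=arm.capture("wrist"); print(w["K"][0], (r.inv().apply(cam(w)[2]-p)).round(3), (cam(w)[0]@r.as_matrix()).round(2))
E
```

```text
[0.40313873 0.0047772  1.10231536]
[393. 183.] [ 0.629 -0.195] axis deg 70.7 [118.  27.]
[472. 178.] [ 0.647 -0.424] axis deg 167.5 [21. 35.]
[372. 234.] [ 0.479 -0.132] axis deg 57.4 [119.  28.]
[183. 243.] [0.445 0.397] axis deg 59.2 [50. 53.]
[427. 250.] [ 0.438 -0.289] axis deg 58.9 [74. 27.]
[233. 264.] [0.39  0.254] axis deg -169.8 [59. 60.]
[[0.595 0.236 0.01 ]]
[[0.668 0.023 0.01 ]]
[[ 0.541 -0.008  0.01 ]]
[[0.483 0.19  0.01 ]]
[[ 0.957  0.291 -0.   ]
 [ 0.291 -0.957  0.   ]
 [-0.    -0.    -1.   ]]
[309.70691629   0.         322.80295722] [ 0.08   0.001 -0.126] [[ 0.    1.    0.  ]
 [-0.95  0.   -0.31]
 [-0.31 -0.    0.95]]
```

Emit:
play_rows(
  twist=[
    [0,0,0],
    [0,0,0],
    [0,0,0],
    [0,0,0],
    [0,0,0],
    [0,0,0],
    [0,0,0],
    [0,0,0],
    [0,0,0],
    [0,0,0],
    [0,0,0],
    [0,0,0],
  ],
  linear=[
    [3.5,-3,0],
    [3.5,-3,0],
    [3.5,-3,0],
    [3.5,-3,0],
    [3.5,-3,0],
    [3.5,-3,0],
    [3.5,-3,0],
    [3.5,-3,0],
    [3.5,-3,0],
    [3.5,-3,0],
    [3.5,-3,0],
    [3.5,-3,0],
  ],
  hand=[0,0,0,0,0,0,0,0,0,0,0,0],
)

```text
clock: 1.7
eef_pos: [0.4797, -0.1298, 0.2488]
tcp_rot: [0.0, 0.989, 0.147, 0.0]
ft_force: [0.5, -0.3, 0.2]
gripper_width: 0.0849
```

Emit:
play_rows(
  twist=[
    [0,0,-8.1],
    [0,0,-8.1],
    [0,0,-8.1],
    [0,0,-8.1],
    [0,0,-8.1],
    [0,0,0],
  ],
  linear=[
    [0,0,0],
    [0,0,0],
    [0,0,0],
    [0,0,0],
    [0,0,0],
    [0,0,0],
  ],
  hand=[0,0,0,0,0,0],
)

```text
clock: 2.3
eef_pos: [0.4789, -0.1315, 0.2484]
tcp_rot: [0.0, 0.877, 0.481, 0.0]
ft_force: [-0.2, 0.2, 0.1]
gripper_width: 0.0858
```

```bash
cat > bars.py <<'E'
from h import *; from workcell import arm
def bars(c,fish=True,z=.02,thr=150):
    g=c["img"].astype(int); m=((g.min(2)>thr)&(g.max(2)-g.min(2)<40)).astype(np.uint8)
    n,l,st,ce=cv2.connectedComponentsWithStats(m)
    for i in range(1,n):
        if st[i,4]>300:
            cn=max(cv2.findContours((l==i).astype(np.uint8),0,1)[0],key=len)[:,0]
            P=toplane(c,cn,z,fish)[:,:2]; r=cv2.minAreaRect((P*1000).astype(np.float32)); b=cv2.boxPoints(r)
            e=max((b[1]-b[0],b[2]-b[1]),key=np.linalg.norm)
            print("px",np.round(ce[i]),"rect c",np.round(r[0],1),"axis",np.degrees(np.arctan2(e[1],e[0])).round(1)%180,"size",np.round(r[1],1))
E
python3 - <<'E'
from bars import *
w=arm.capture("wrist"); s=arm.get_state(); p,r=tcp(s); print(p,r.as_matrix().round(3),s["joint_pos"])
cv2.imwrite("pics/w1.png",w["img"][:,:,::-1]); bars(w)
E
```

```text
[ 0.47888062 -0.13152817  0.24841081] [[ 0.541  0.841  0.   ]
 [ 0.841 -0.541 -0.   ]
 [ 0.     0.    -1.   ]] [-4.27000993e-01 -9.10674008e-02  1.85335772e+00  2.09710719e-05
  1.37908042e+00  1.45195967e-01]
px [454. 147.] rect c [ 629.8 -196.2] axis 70.6 size [120.   27.5]
px [323. 167.] rect c [ 480.2 -132.7] axis 57.0 size [118.9  27.5]
px [360. 268.] rect c [ 448.3 -272.8] axis 56.9 size [36.4 27.4]
px [626. 317.] rect c [ 927.7 -877.4] axis 59.8 size [241.3 110.2]
```

View pics/w1.png

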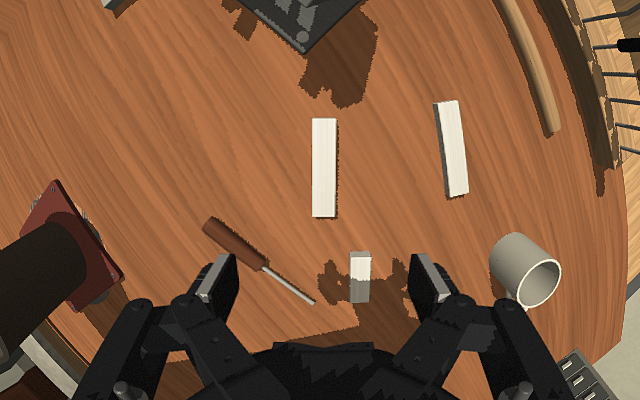

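The wrist view shows bar B at (323,167), bar A at (454,147) and the offcut between the fingers at (360,277). The magazine is at the top edge of the picture. Next I'll look into its mouth along its axis.

```bash
cat >> h.py <<'E'
def magR(psi_deg,flip=1):
    a=np.radians(psi_deg); t=np.radians(35)
    z=np.array([-np.sin(t)*np.cos(a),-np.sin(t)*np.sin(a),np.cos(t)]); y=np.array([-np.sin(a),np.cos(a),0])
    return np.c_[np.cross(y,z),y,z]
def toolR(M):  # tool x=mag y, z=-mag z
    z=-M[:,2]; x=M[:,1]; return R.from_matrix(np.c_[x,np.cross(z,x),z])
E
python3 - <<'E'
from h import *; from workcell import arm
c=arm.capture("top"); o=toplane(c,(287,200),.14)[0]; print(o)
M=magR(18); plan(arm.get_state(), o+.12*M[:,2], toolR(M),6)
E
```

```text
[0.5536754  0.09804662 0.14      ]
turn deg [-32.64  15.52 -49.19] shift cm (tool now) [ 18.01 -10.51   1.01] (tool after) [19.53  5.42  5.03]
```

Emit:
play_rows(
  twist=[
    [0,0,0],
    [0,0,0],
    [0,0,0],
    [0,0,0],
    [0,0,0],
  ],
  linear=[
    [3.6,-2.1,0.2],
    [3.6,-2.1,0.2],
    [3.6,-2.1,0.2],
    [3.6,-2.1,0.2],
    [3.6,-2.1,0.2],
  ],
  hand=[0,0,0,0,0],
)

```text
clock: 2.9
eef_pos: [0.4873, 0.0782, 0.2385]
tcp_rot: [0.0, 0.878, 0.478, 0.0]
ft_force: [0.4, 0.4, -0.1]
gripper_width: 0.0854
```

Emit:
play_rows(
  twist=[
    [-4.08,1.94,-6.15],
    [-4.08,1.94,-6.15],
    [-4.08,1.94,-6.15],
    [-4.08,1.94,-6.15],
    [-4.08,1.94,-6.15],
    [-4.08,1.94,-6.15],
    [-4.08,1.94,-6.15],
    [-4.08,1.94,-6.15],
    [0,0,0],
    [0,0,0],
  ],
  linear=[
    [0,0,0],
    [0,0,0],
    [0,0,0],
    [0,0,0],
    [0,0,0],
    [0,0,0],
    [0,0,0],
    [0,0,0],
    [0,0,0],
    [0,0,0],
  ],
  hand=[0,0,0,0,0,0,0,0,0,0],
)

```text
clock: 3.9
eef_pos: [0.4874, 0.0761, 0.2385]
tcp_rot: [0.174, 0.565, 0.769, 0.242]
ft_force: [0.3, 0.0, -0.1]
gripper_width: 0.0854
```

Run:
```python
from h import *; from workcell import arm
w=arm.capture("wrist"); s=arm.get_state(); p,r=tcp(s); print(p,r.as_matrix().round(3),s["joint_pos"].round(3))
cv2.imwrite("pics/w2raw.png",w["img"][:,:,::-1]); 
import pickle; pickle.dump(w,open("w2.pkl","wb"))
M=magR(18); o=np.array([.554,.098,.14])
im=w["img"][:,:,::-1].copy()
pts=[(0,55,0),(0,-55,0),(16,42,10),(-16,42,10),(16,-42,10),(-16,-42,10),(0,62,0),(0,-62,0)]
uv=proj(w,o+np.array(pts)/1000@M.T,True); print(uv.round())
cv2.imwrite("pics/w2.png",cv2.resize(im,(800,500),interpolation=cv2.INTER_CUBIC))
```

```text
[0.48771122 0.0764012  0.23890531] [[-0.303  0.784  0.542]
 [ 0.953  0.246  0.176]
 [ 0.004  0.57  -0.822]] [-0.185 -0.563  2.333  0.368  0.859 -0.66 ]
[[324. 130.]
 [325. 254.]
 [345. 148.]
 [303. 148.]
 [343. 246.]
 [306. 246.]
 [324. 121.]
 [325. 261.]]
```

View pics/w2.png

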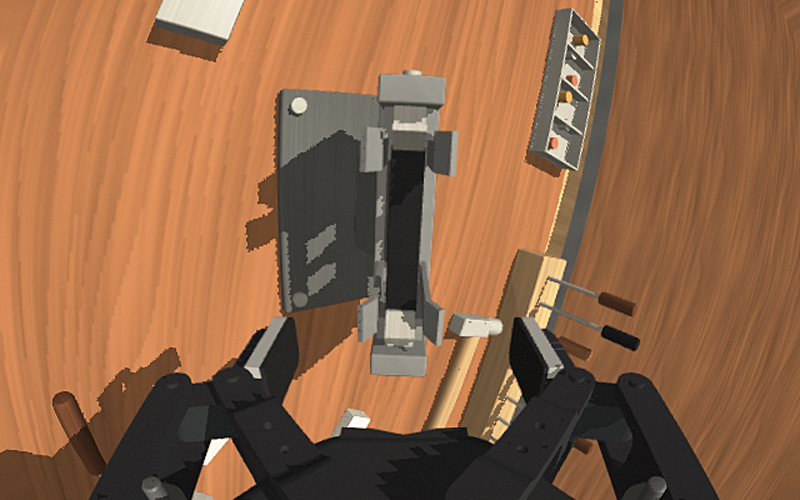

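The mouth runs from the upper lip at about (412,120) to the lower lip at about (405,325), turned slightly clockwise. I'll zoom in to pick corners for a pose fit.

Run:
```python
import cv2
im=cv2.imread("pics/w2raw.png")[50:310,270:390]
im=cv2.rotate(cv2.resize(im,None,fx=3,fy=3,interpolation=cv2.INTER_CUBIC),cv2.ROTATE_90_COUNTERCLOCKWISE)
for i in range(0,780,60): cv2.line(im,(i,0),(i,6),(0,0,255),1)
for i in range(0,360,60): cv2.line(im,(0,i),(6,i),(0,0,255),1)
cv2.imwrite("pics/w2c.png",im)  # crop(u,v): raw_row=50+u/3 ; raw_col=270+(360-v)/3
```

```text
(no output)
```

View pics/w2c.png

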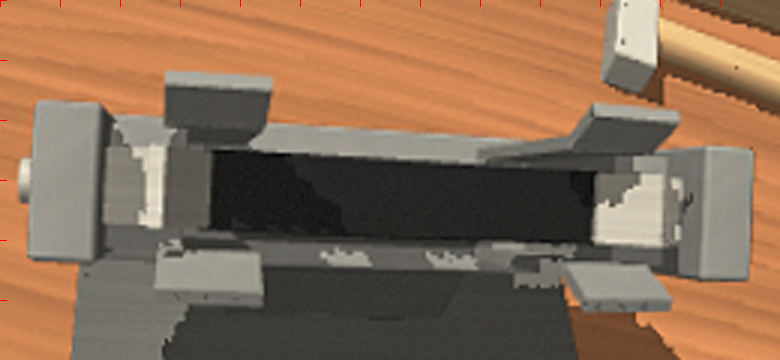

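The crop shows the lip tips at u≈213 (v 150–230) and u≈595 (v 172–243). The guide tips are at u 165–273 and 590–680. I'll fit the pose to these.

```bash
cat > fit.py <<'E'
from h import *; import pickle; from scipy.optimize import least_squares
w=pickle.load(open("w2.pkl","rb"))
# (mag mm) -> crop(u,v); nan = unused
n=np.nan
F=[((10,55,0),(213,150)),((-10,55,0),(213,230)),((10,-55,0),(595,172)),((-10,-55,0),(595,243)),
 ((24,68,26),(165,87)),((24,42,26),(272,91)),((-24,68,26),(155,290)),((-24,42,26),(263,293)),
 ((24,-42,26),(595,103)),((24,-68,26),(680,113)),((-24,-42,26),(582,299)),((-24,-68,26),(670,299)),
 ((0,83,17),(103,n)),((0,-101,17),(752,n)),((0,-83,17),(693,n)),((0,101,17),(35,n))]
P=np.array([f[0] for f in F])/1000; uv=np.array([f[1] for f in F],float)
raw=np.c_[270+(360-uv[:,1])/3,50+uv[:,0]/3]
def res(q,full=False):
    o=np.array([q[0],q[1],.14+q[2]]); r=proj(w,o+P@magR(q[3]).T,True)-raw
    if full: return r
    r=r[np.isfinite(r)]; return np.r_[r,q[2]/.002]
s=least_squares(res,[.554,.098,0,18],x_scale=[.01,.01,.01,5],loss="soft_l1",f_scale=1)
print(s.x.round(4)); print(res(s.x,True).round(1).tolist())
E
python3 fit.py
```

```text
[ 5.51300e-01  1.04900e-01 -2.00000e-04  1.43941e+01]
[[-0.9, -0.0], [0.6, -1.1], [-0.4, -0.3], [0.7, -1.2], [0.2, 0.3], [-0.4, 0.4], [0.5, 0.6], [0.4, 0.5], [-4.2, -0.5], [-3.3, -0.8], [0.7, 1.4], [0.7, 0.3], [nan, -0.6], [nan, 0.5], [nan, 3.5], [nan, -1.5]]
```

Run:
```python
from h import *; from workcell import arm
a=np.radians(57.0); T=R.from_matrix(np.c_[[np.cos(a),np.sin(a),0],[np.sin(a),-np.cos(a),0],[0,0,-1]])
plan(arm.get_state(),np.array([.4802,-.1327,.12]),T,1); print(arm.tips_ahead)
```

```text
turn deg [ 32.29 -15.55  48.94] shift cm (tool now) [-19.75 -12.51   5.69] (tool after) [-17.95  10.76  11.89]
0.017
```

Emit:
play_rows(
  twist=[
    [4.04,-1.94,6.12],
    [4.04,-1.94,6.12],
    [4.04,-1.94,6.12],
    [4.04,-1.94,6.12],
    [4.04,-1.94,6.12],
    [4.04,-1.94,6.12],
    [4.04,-1.94,6.12],
    [4.04,-1.94,6.12],
    [0,0,0],
  ],
  linear=[
    [0,0,0],
    [0,0,0],
    [0,0,0],
    [0,0,0],
    [0,0,0],
    [0,0,0],
    [0,0,0],
    [0,0,0],
    [0,0,0],
  ],
  hand=[0,0,0,0,0,0,0,0,0],
)

```text
clock: 4.85
eef_pos: [0.4892, 0.077, 0.2382]
tcp_rot: [0.002, 0.877, 0.48, 0.0]
ft_force: [0.4, 0.0, -0.4]
gripper_width: 0.0852
```

Emit:
play_rows(
  twist=[
    [0,0,0],
    [0,0,0],
    [0,0,0],
    [0,0,0],
    [0,0,0],
    [0,0,0],
    [0,0,0],
    [0,0,0],
    [0,0,0],
  ],
  linear=[
    [-3.6,2.15,0],
    [-3.6,2.15,0],
    [-3.6,2.15,1.4],
    [-3.6,2.15,2.5],
    [-3.55,2.16,3],
    [0,0,3],
    [0,0,2],
    [0,0,0],
    [0,0,0],
  ],
  hand=[0,0,0,0,0,0,0,0,0],
)

```text
clock: 5.75
eef_pos: [0.4826, -0.1313, 0.1205]
tcp_rot: [0.002, 0.876, 0.482, 0.001]
ft_force: [0.8, -0.5, -0.1]
gripper_width: 0.0854
```

Run:
```python
from bars import *
w=arm.capture("wrist"); bars(w)
a=np.radians(57.0); T=R.from_matrix(np.c_[[np.cos(a),np.sin(a),0],[np.sin(a),-np.cos(a),0],[0,0,-1]])
plan(arm.get_state(),np.array([.4802,-.1327,.02]),T,1)
```

```text
px [505. 171.] rect c [ 629.8 -196.3] axis 70.8 size [119.4  27.3]
px [319. 200.] rect c [ 479.9 -132.6] axis 57.3 size [118.8  27.5]
turn deg [ 0.36 -0.06  0.62] shift cm (tool now) [-0.28 -0.27 10.14] (tool after) [-0.27 -0.2  10.14]
```

Emit:
play_rows(
  twist=[
    [0.3,0,0.4],
    [0,0,0],
    [0,0,0],
    [0,0,0],
    [0,0,0],
    [0,0,0],
    [0,0,0],
    [0,0,0],
    [0,0,0],
    [0,0,0],
    [0,0,0],
    [0,0,0],
  ],
  linear=[
    [-0.25,-0.2,2.5],
    [0,0,3],
    [0,0,2.6],
    [0,0,1.5],
    [0,0,0.5],
    [0,0,0],
    [0,0,0],
    [0,0,0],
    [0,0,0],
    [0,0,0],
    [0,0,0],
    [0,0,0],
  ],
  hand=[0,0,0,0,0,0,1,1,1,1,1,1],
  newtons=70,
)

```text
clock: 7.0
eef_pos: [0.4802, -0.1329, 0.02]
tcp_rot: [-0.0, 0.878, 0.478, 0.001]
ft_force: [-0.6, 0.6, 6.6]
gripper_width: 0.0262
```

Emit:
play_rows(
  twist=[
    [0,0,0],
    [0,0,0],
    [0,0,0],
    [0,0,0],
    [0,0,0],
    [0,0,0],
    [0,0,0],
    [0,0,0],
    [0,0,0],
  ],
  linear=[
    [0,0,0],
    [0,0,0],
    [0,0,-2],
    [0,0,-5],
    [0,0,-5],
    [0,0,-5],
    [0,0,-3],
    [0,0,0],
    [0,0,0],
  ],
  hand=[1,1,1,1,1,1,1,1,1],
)

```text
clock: 7.9
eef_pos: [0.4793, -0.1327, 0.2187]
tcp_rot: [-0.001, 0.878, 0.478, 0.0]
ft_force: [-0.7, -0.2, -2.3]
gripper_width: 0.0264
```

Run:
```python
from h import *; from workcell import arm
w=arm.capture("wrist"); import pickle; pickle.dump(w,open("w3.pkl","wb"))
im=w["img"][:,:,::-1][200:400,220:420]; cv2.imwrite("pics/w3.png",cv2.resize(im,None,fx=3,fy=3,interpolation=cv2.INTER_CUBIC))
s=arm.get_state(); p,r=tcp(s); print(p,r.as_matrix().round(3),s["gripper_width"])
for b in [(0,60,-10),(14,60,-10),(-14,60,-10),(14,60,10),(-14,60,10),(-14,-60,-10),(14,-60,-10)]:
    # tool frame pts: x=bar y, y=bar x, z
    q=p+r.apply(np.array([b[1],b[0],b[2]+10])/1000); print(b,((proj(w,q,True)[0]-[220,200])*3).round())
```

```text
[ 0.47843514 -0.13235192  0.21724448] [[ 0.542  0.84  -0.003]
 [ 0.84  -0.542  0.003]
 [ 0.001 -0.004 -1.   ]] 0.02649795357309259
(0, 60, -10) [ 297. -159.]
(14, 60, -10) [ 398. -158.]
(-14, 60, -10) [ 196. -158.]
(14, 60, 10) [ 386. -177.]
(-14, 60, 10) [ 210. -177.]
(-14, -60, -10) [228. 472.]
(14, -60, -10) [372. 472.]
```

View pics/w3.png

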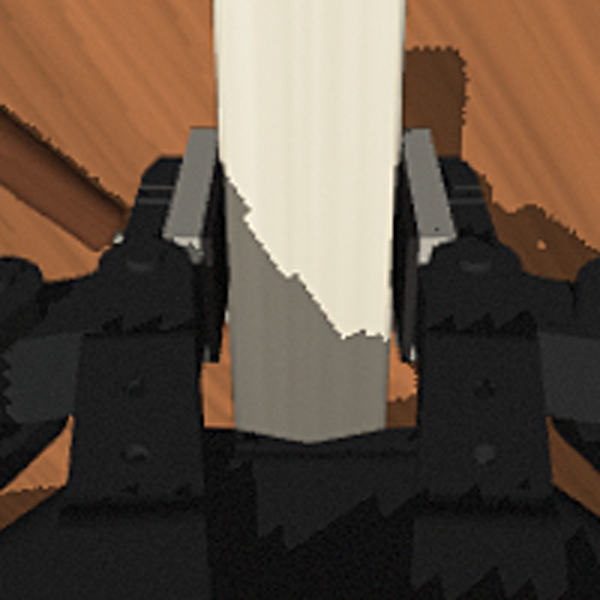

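```bash
cat > endm.py <<'E'
from h import *; from workcell import arm
def endm(w,s):
    p,r=tcp(s); g=w["img"].astype(int); m=((g.min(2)>100)&(g.max(2)-g.min(2)<40)).astype(np.uint8)
    n,l,st,ce=cv2.connectedComponentsWithStats(m); i=l[240,318]; i=i or l[225,318]
    sub=(l==i); rows=np.where(sub[:, 305:330].mean(1)>.5)[0]; row=rows.min(); 
    for rr in (row+6,190,225): 
        cs=np.where(sub[rr])[0]; print("row",rr,"cols",cs.min(),cs.max())
    for x in (.056,.058,.060,.062,.064): print(x,[proj(w,p+r.apply([x,0,z]),True)[0].round(1).tolist() for z in (0,.02)])
    for rr in (row+6,190,225): print([proj(w,p+r.apply([x,sy,0]),True)[0].round(1).tolist() for x in (.055,.03,.01) for sy in (-.014,.014)]); break
    print("end row",row)
if __name__=="__main__":
    import pickle; endm(pickle.load(open("w3.pkl","rb")),arm.get_state())
E
python3 endm.py
```

```text
row 150 cols 290 355
row 190 cols 291 354
row 225 cols 292 353
0.056 [[318.9, 156.5], [319.3, 149.0]]
0.058 [[318.9, 151.8], [319.3, 144.9]]
0.06 [[318.9, 147.0], [319.3, 140.8]]
0.062 [[318.9, 142.3], [319.3, 136.7]]
0.064 [[318.8, 137.5], [319.3, 132.5]]
[[285.5, 159.1], [352.3, 159.0], [287.5, 214.8], [350.8, 214.8], [289.3, 254.6], [349.3, 254.6]]
end row 144
```

```bash
cat > mag.py <<'E'
from h import *; from workcell import arm
M=magR(14.4); O=np.array([.5513,.1049,.14])-.0015*M[:,0]
def where(s,zb=.010):
    p,r=tcp(s); b=p+r.apply([0,0,zb]); q=M.T@(b-O); print("bar centre in mag mm",(q*1000).round(1)); 
    e=(toolR(M).inv()*r).as_rotvec(degrees=True); print("tool rot err deg",e.round(2),"F mag",(M.T@s["ft_force"]).round(1),"T tool",r.inv().apply(s["ft_torque"]).round(2),"w",s["gripper_width"].round(4),s["clock"])
def goto(s,mm,zb=.010):
    plan(s,O+M@(np.array(mm)/1000)-toolR(M).apply([0,0,zb]),toolR(M),1)
E
python3 - <<'E'
from mag import *; import pickle
w=pickle.load(open("w3.pkl","rb")); print(w["img"][136:160:1,318].mean(1).round().tolist())
goto(arm.get_state(),(0,0,110))
E
```

```text
[113.0, 115.0, 113.0, 115.0, 117.0, 117.0, 125.0, 139.0, 147.0, 150.0, 149.0, 144.0, 155.0, 205.0, 232.0, 226.0, 223.0, 224.0, 224.0, 223.0, 223.0, 224.0, 224.0, 224.0]
turn deg [-33.18  14.28 -45.77] shift cm (tool now) [ 18.74 -11.51  -1.96] (tool after) [21.17  6.03  1.76]
```

Emit:
play_rows(
  twist=[
    [0,0,0],
    [0,0,0],
    [0,0,0],
    [0,0,0],
    [0,0,0],
  ],
  linear=[
    [3.75,-2.3,-0.4],
    [3.75,-2.3,-0.4],
    [3.75,-2.3,-0.4],
    [3.75,-2.3,-0.4],
    [3.75,-2.3,-0.4],
  ],
  hand=[1,1,1,1,1],
)

```text
clock: 8.45
eef_pos: [0.4827, 0.0887, 0.2365]
tcp_rot: [-0.002, 0.878, 0.478, -0.002]
ft_force: [0.9, -0.9, -1.6]
gripper_width: 0.0263
```

Emit:
play_rows(
  twist=[
    [-4.15,1.79,-5.72],
    [-4.15,1.79,-5.72],
    [-4.15,1.79,-5.72],
    [-4.15,1.79,-5.72],
    [-4.15,1.79,-5.72],
    [-4.15,1.79,-5.72],
    [-4.15,1.79,-5.72],
    [-4.15,1.79,-5.72],
    [0,0,0],
    [0,0,0],
    [0,0,0],
  ],
  linear=[
    [0,0,0],
    [0,0,0],
    [0,0,0],
    [0,0,0],
    [0,0,0],
    [0,0,0],
    [0,0,0],
    [0,0,0],
    [0,0,0],
    [0,0,0],
    [0,0,0],
  ],
  hand=[1,1,1,1,1,1,1,1,1,1,1],
)

```text
clock: 9.55
eef_pos: [0.4845, 0.087, 0.239]
tcp_rot: [0.185, 0.585, 0.753, 0.238]
ft_force: [-0.6, 0.5, -1.9]
gripper_width: 0.026
```

```bash
python3 -c "
from mag import *
s=arm.get_state(); where(s); goto(s,(0,0.8,50))"
```

```text
bar centre in mag mm [  1.7  -0.7 110.7]Traceback (most recent call last):
  File "<string>", line 3, in <module>
    s=arm.get_state(); where(s); goto(s,(0,0.8,50))
                       ~~~~~^^^
  File "mag.py", line 5, in where
    e=(toolR(M).inv()*r).as_rotvec(degrees=True); print("tool rot err deg",e.round(2),"F mag",(M.T@s["ft_force"]).round(1),"T tool",r.inv().apply(s["ft_torque"]).round(2),"w",s["gripper_width"].round(4),s["clock"])
                                                                                                                                                                               ^^^^^^^^^^^^^^^^^^^^^^^^
AttributeError: 'float' object has no attribute 'round'
```

Emit:
play_rows(
  twist=[
    [0,0,0],
    [0,0,0],
    [0,0,0],
    [0,0,0],
    [0,0,0],
  ],
  linear=[
    [0.15,-0.17,2],
    [0,0,2.5],
    [0,0,1.5],
    [0,0,0],
    [0,0,0],
  ],
  hand=[1,1,1,1,1],
)

```text
clock: 10.05
eef_pos: [0.5163, 0.0971, 0.1892]
tcp_rot: [0.185, 0.584, 0.754, 0.238]
ft_force: [-0.0, -1.0, -2.0]
gripper_width: 0.0256
```

```bash
sed -i 's/s\["gripper_width"\].round(4)/round(s["gripper_width"],4)/' mag.py
python3 - <<'E'
from mag import *
s=arm.get_state(); where(s)
w=arm.capture("wrist"); im=w["img"][:,:,::-1]; cv2.imwrite("pics/w4raw.png",im)
im=cv2.resize(im[10:210,220:420],None,fx=3,fy=3,interpolation=cv2.INTER_CUBIC); cv2.imwrite("pics/w4.png",im)
pts=[(10,55,0),(-10,55,0),(24,68,26),(24,42,26),(-24,68,26),(-24,42,26),(0,83,17),(0,101,17)]
print(((proj(w,O+np.array(pts)/1000@M.T,True)-[220,10])*3).round().tolist())
E
```

```text
bar centre in mag mm [ 0.4  1.2 50.9]
tool rot err deg [-0.06 -0.01 -0.02] F mag [-1.4 -1.  -1.5] T tool [0.47 0.02 0.01] w 0.0256 10.05
[[354.0, 394.0], [255.0, 394.0], [443.0, 341.0], [438.0, 487.0], [165.0, 342.0], [170.0, 487.0], [304.0, 254.0], [304.0, 156.0]]
```

View pics/w4.png

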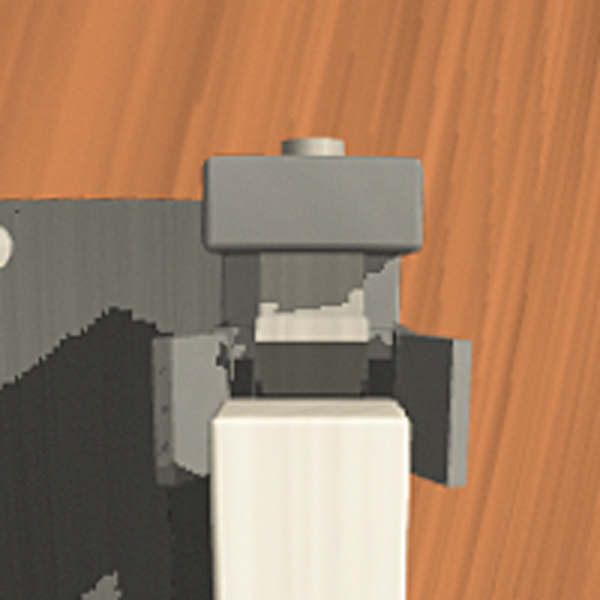

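Bar end at rows 400–415, col 310. Housing centre col 313, lips 311, guides 311, with guide edges within 2 px of the prediction. Lateral alignment is within about 0.5 mm. Next I check along y, then go down.

Run:
```python
from mag import *
w=arm.capture("wrist")
for y in (58,59,60,61,62): print(y,((proj(w,O+np.array([(0,y,61),(0,y,41)])/1000@M.T,True)-[220,10])*3).round().tolist())
where(arm.get_state())
```

```text
58 [[299.0, 429.0], [299.0, 408.0]]
59 [[298.0, 422.0], [299.0, 402.0]]
60 [[298.0, 415.0], [299.0, 395.0]]
61 [[298.0, 408.0], [299.0, 389.0]]
62 [[298.0, 401.0], [299.0, 383.0]]
bar centre in mag mm [ 1.4  0.8 51.7]
tool rot err deg [-0.21 -0.07 -0.05] F mag [-1.1 -0.6 -1.1] T tool [ 0.51 -0.02  0.03] w 0.0265 10.15
```

Emit:
play_rows(
  twist=[
    [0,0,0],
    [0,0,0],
    [0,0,0],
    [0,0,0],
  ],
  linear=[
    [0.03,0,1],
    [0,0,1],
    [0,0,0.6],
    [0,0,0],
  ],
  hand=[1,1,1,1],
)

```text
clock: 10.55
eef_pos: [0.5307, 0.1007, 0.1682]
tcp_rot: [0.186, 0.584, 0.753, 0.238]
ft_force: [-0.8, 0.4, -2.5]
gripper_width: 0.0265
```

```bash
python3 -c "
from mag import *
where(arm.get_state())"
```

```text
bar centre in mag mm [ 0.5  1.  25.2]
tool rot err deg [-0.15 -0.06 -0.03] F mag [-2.   0.6 -1.7] T tool [ 0.51 -0.04 -0.03] w 0.0265 10.55
```

No side forces. Push through the lips.

Emit:
play_rows(
  twist=[
    [0,0,0],
    [0,0,0],
    [0,0,0],
    [0,0,0],
    [0,0,0],
    [0,0,0],
    [0,0,0],
  ],
  linear=[
    [0,0,0.6],
    [0,0,0.6],
    [0,0,0.6],
    [0,0,0.6],
    [0,0,0.6],
    [0,0,0],
    [0,0,0],
  ],
  hand=[1,1,1,1,1,1,1],
)

```text
clock: 11.25
eef_pos: [0.5482, 0.1048, 0.1442]
tcp_rot: [0.186, 0.584, 0.753, 0.239]
ft_force: [-0.6, -0.2, 2.9]
gripper_width: 0.0265
```

```bash
python3 -c "
from mag import *
where(arm.get_state())"
```

```text
bar centre in mag mm [ 1.5  0.7 -4.8]
tool rot err deg [-0.24 -0.09 -0.04] F mag [ 1.2 -0.   2.7] T tool [-0.06 -0.05 -0.01] w 0.0265 11.25
```

Emit:
play_rows(
  twist=[
    [0,0,0],
    [0,0,0],
    [0,0,0],
    [0,0,0],
    [0,0,0],
  ],
  linear=[
    [0,0,0.5],
    [0,0,0.4],
    [0,0,0.3],
    [0,0,0],
    [0,0,0],
  ],
  hand=[1,1,1,1,1],
)

```text
clock: 11.75
eef_pos: [0.5546, 0.1065, 0.1344]
tcp_rot: [0.186, 0.584, 0.753, 0.238]
ft_force: [-0.4, -1.4, 5.0]
gripper_width: 0.0263
```

Run:
```python
from mag import *
where(arm.get_state())
w=arm.capture("wrist"); im=w["img"][:,:,::-1]; cv2.imwrite("pics/w5.png",cv2.resize(im[10:210,220:420],None,fx=2.5,fy=2.5,interpolation=cv2.INTER_CUBIC))
```

```text
bar centre in mag mm [  1.3   0.7 -16.7]
tool rot err deg [-0.22 -0.09 -0.05] F mag [ 2.3 -1.3  4.5] T tool [ 0.01 -0.18  0.03] w 0.0263 11.75
```

View pics/w5.png

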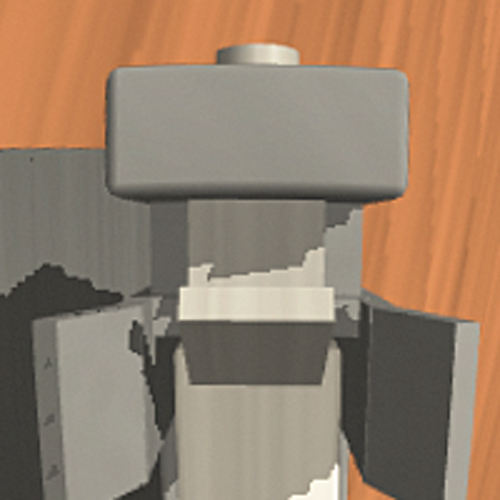

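The +y lip has closed over the bar end. Release and retract along the magazine axis.

Emit:
play_rows(
  twist=[
    [0,0,0],
    [0,0,0],
    [0,0,0],
    [0,0,0],
    [0,0,0],
    [0,0,0],
    [0,0,0],
    [0,0,0],
    [0,0,0],
    [0,0,0],
  ],
  linear=[
    [0,0,0],
    [0,0,0],
    [0,0,0],
    [0,0,-1],
    [0,0,-3],
    [0,0,-4],
    [0,0,-4],
    [0,0,-1],
    [0,0,0],
    [0,0,0],
  ],
  hand=[0.4,0.4,0.4,0.4,0.3,0.1,0,0,0,0],
)

```text
clock: 12.8
eef_pos: [0.4814, 0.0882, 0.2395]
tcp_rot: [0.185, 0.584, 0.753, 0.238]
ft_force: [-0.4, 0.9, -0.7]
gripper_width: 0.0853
```

Run:
```python
from mag import *
s=arm.get_state(); where(s)
w=arm.capture("wrist"); im=w["img"][:,:,::-1]; cv2.imwrite("pics/w6.png",cv2.resize(im[70:310,220:420],None,fx=2.5,fy=2.5,interpolation=cv2.INTER_CUBIC))
a=np.radians(70.7); T=R.from_matrix(np.c_[[np.cos(a),np.sin(a),0],[np.sin(a),-np.cos(a),0],[0,0,-1]])
plan(s,np.array([.6296,-.196,.15]),T,1)
```

```text
bar centre in mag mm [ -0.2   1.2 112.7]
tool rot err deg [-0.14 -0.06 -0.04] F mag [-0.6  1.  -0.5] T tool [ 0.28  0.01 -0.01] w 0.0853 12.8
turn deg [ 34.13 -10.26  32.65] shift cm (tool now) [-31.2    0.78  11.55] (tool after) [-21.92  23.38   8.95]
```

View pics/w6.png

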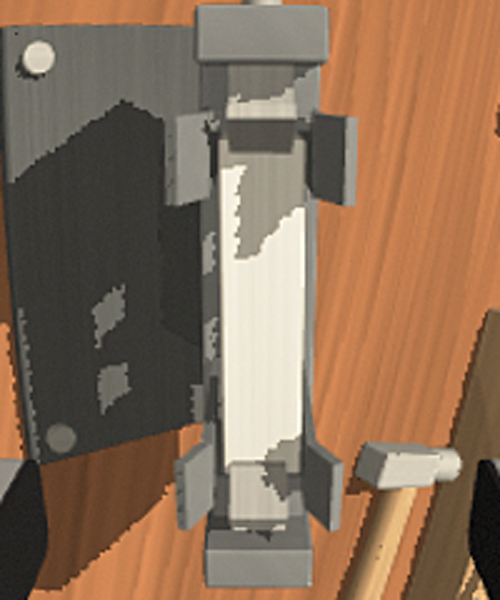

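The first bar lies under both lips. Now the second one.

Emit:
play_rows(
  twist=[
    [5.69,-1.71,5.44],
    [5.69,-1.71,5.44],
    [5.69,-1.71,5.44],
    [5.69,-1.71,5.44],
    [5.69,-1.71,5.44],
    [5.69,-1.71,5.44],
    [0,0,0],
  ],
  linear=[
    [0,0,0],
    [0,0,0],
    [0,0,0],
    [0,0,0],
    [0,0,0],
    [0,0,0],
    [0,0,0],
  ],
  hand=[0,0,0,0,0,0,0],
)

```text
clock: 13.55
eef_pos: [0.4825, 0.0884, 0.2371]
tcp_rot: [-0.002, 0.816, 0.578, -0.003]
ft_force: [0.4, 0.3, -0.0]
gripper_width: 0.0857
```

Emit:
play_rows(
  twist=[
    [0,0,0],
    [0,0,0],
    [0,0,0],
    [0,0,0],
    [0,0,0],
    [0,0,0],
    [0,0,0],
    [0,0,0],
    [0,0,0],
    [0,0,0],
    [0,0,0],
  ],
  linear=[
    [-2.74,2.92,0],
    [-2.74,2.92,0],
    [-2.74,2.92,0],
    [-2.74,2.92,0],
    [-2.74,2.92,1],
    [-2.74,2.92,2],
    [-2.74,2.92,2.5],
    [-2.74,2.92,2.5],
    [0,0,2.5],
    [0,0,1.5],
    [0,0,0],
  ],
  hand=[0,0,0,0,0,0,0,0,0,0,0],
)

```text
clock: 14.65
eef_pos: [0.627, -0.1943, 0.1159]
tcp_rot: [-0.003, 0.815, 0.579, -0.001]
ft_force: [0.1, -0.2, 0.0]
gripper_width: 0.0855
```

Run:
```python
from bars import *
w=arm.capture("wrist"); bars(w)
a=np.radians(70.7); T=R.from_matrix(np.c_[[np.cos(a),np.sin(a),0],[np.sin(a),-np.cos(a),0],[0,0,-1]])
plan(arm.get_state(),np.array([.6297,-.1962,.02]),T,1)
```

```text
px [327. 200.] rect c [ 630.3 -196.2] axis 70.7 size [118.8  27.3]
turn deg [-0.17 -0.03  0.11] shift cm (tool now) [-0.12  0.21  9.84] (tool after) [-0.11  0.18  9.84]
```

Emit:
play_rows(
  twist=[
    [-0.1,0,0.1],
    [0,0,0],
    [0,0,0],
    [0,0,0],
    [0,0,0],
    [0,0,0],
    [0,0,0],
    [0,0,0],
    [0,0,0],
    [0,0,0],
    [0,0,0],
    [0,0,0],
  ],
  linear=[
    [-0.12,0.22,2.3],
    [0,0,3],
    [0,0,2.5],
    [0,0,1.4],
    [0,0,0.5],
    [0,0,0],
    [0,0,0],
    [0,0,0],
    [0,0,0],
    [0,0,0],
    [0,0,0],
    [0,0,0],
  ],
  hand=[0,0,0,0,0,0,1,1,1,1,1,1],
  newtons=70,
)

```text
clock: 15.9
eef_pos: [0.6322, -0.1981, 0.0242]
tcp_rot: [0.001, 0.816, 0.578, 0.001]
ft_force: [-0.5, 1.1, 5.7]
gripper_width: 0.0259
```

Emit:
play_rows(
  twist=[
    [0,0,0],
    [0,0,0],
    [0,0,0],
    [0,0,0],
    [0,0,0],
    [0,0,0],
    [0,0,0],
    [0,0,0],
    [0,0,0],
  ],
  linear=[
    [0,0,0],
    [0,0,0],
    [0,0,-2],
    [0,0,-5],
    [0,0,-5],
    [0,0,-5],
    [0,0,-4],
    [0,0,0],
    [0,0,0],
  ],
  hand=[1,1,1,1,1,1,1,1,1],
)

```text
clock: 16.8
eef_pos: [0.6314, -0.1978, 0.2338]
tcp_rot: [0.001, 0.816, 0.578, 0.001]
ft_force: [-0.2, -0.5, -1.7]
gripper_width: 0.0261
```

Run:
```python
from mag import *
from endm import endm
w=arm.capture("wrist"); s=arm.get_state(); endm(w,s)
print(w["img"][136:160:1,318].mean(1).round().tolist(), s["gripper_width"],s["eef_pos"])
goto(s,(0,0.8,115))
```

```text
row 146 cols 292 354
row 190 cols 292 354
row 225 cols 293 352
0.056 [[318.5, 155.3], [318.9, 148.0]]
0.058 [[318.5, 150.6], [318.9, 143.9]]
0.06 [[318.5, 145.9], [318.9, 139.8]]
0.062 [[318.5, 141.1], [318.9, 135.6]]
0.064 [[318.5, 136.3], [318.9, 131.5]]
[[285.3, 157.8], [351.8, 157.7], [287.3, 213.4], [350.3, 213.3], [289.1, 253.1], [348.8, 253.1]]
end row 140
[93.0, 97.0, 94.0, 98.0, 156.0, 155.0, 155.0, 154.0, 152.0, 174.0, 241.0, 232.0, 227.0, 225.0, 226.0, 227.0, 226.0, 226.0, 226.0, 225.0, 226.0, 227.0, 226.0, 227.0] 0.026277082324899528 [ 0.63031443 -0.19731343  0.23146438]
turn deg [-33.99  10.29 -32.73] shift cm (tool now) [ 21.89 -23.59  -0.99] (tool after) [31.32 -5.51 -5.09]
```

Emit:
play_rows(
  twist=[
    [0,0,0],
    [0,0,0],
    [0,0,0],
    [0,0,0],
    [0,0,0],
    [0,0,0],
    [0,0,0],
    [0,0,0],
  ],
  linear=[
    [2.74,-2.95,-0.12],
    [2.74,-2.95,-0.12],
    [2.74,-2.95,-0.12],
    [2.74,-2.95,-0.12],
    [2.74,-2.95,-0.12],
    [2.74,-2.95,-0.12],
    [2.74,-2.95,-0.12],
    [2.74,-2.95,-0.12],
  ],
  hand=[1,1,1,1,1,1,1,1],
)

```text
clock: 17.65
eef_pos: [0.4786, 0.0887, 0.2391]
tcp_rot: [-0.001, 0.816, 0.578, -0.002]
ft_force: [0.3, 0.8, -2.2]
gripper_width: 0.026
```

Emit:
play_rows(
  twist=[
    [-5.66,1.72,-5.45],
    [-5.66,1.72,-5.45],
    [-5.66,1.72,-5.45],
    [-5.66,1.72,-5.45],
    [-5.66,1.72,-5.45],
    [-5.66,1.72,-5.45],
    [0,0,0],
    [0,0,0],
    [0,0,0],
  ],
  linear=[
    [0,0,0],
    [0,0,0],
    [0,0,0],
    [0,0,0],
    [0,0,0],
    [0,0,0],
    [0,0,0],
    [0,0,0],
    [0,0,0],
  ],
  hand=[1,1,1,1,1,1,1,1,1],
)

```text
clock: 18.55
eef_pos: [0.4817, 0.0874, 0.2424]
tcp_rot: [0.184, 0.586, 0.753, 0.237]
ft_force: [-0.7, 0.3, -2.1]
gripper_width: 0.0263
```

```bash
python3 -c "
from mag import *
s=arm.get_state(); where(s,.012)"
```

```text
bar centre in mag mm [  1.4   0.3 113.1]
tool rot err deg [ 0.03 -0.07  0.16] F mag [-1.7  0.5 -1.4] T tool [ 0.46 -0.01  0.  ] w 0.0263 18.55
```

Emit:
play_rows(
  twist=[
    [0,0,-0.15],
    [0,0,0],
    [0,0,0],
    [0,0,0],
    [0,0,0],
  ],
  linear=[
    [0.04,-0.06,2],
    [0,0,2.5],
    [0,0,1.6],
    [0,0,0],
    [0,0,0],
  ],
  hand=[1,1,1,1,1],
)

```text
clock: 19.05
eef_pos: [0.5149, 0.0968, 0.192]
tcp_rot: [0.184, 0.584, 0.754, 0.237]
ft_force: [-0.3, 0.3, -2.0]
gripper_width: 0.0261
```

Run:
```python
from mag import *
s=arm.get_state(); where(s,.012)
w=arm.capture("wrist"); im=w["img"][:,:,::-1]
im=cv2.resize(im[10:210,220:420],None,fx=3,fy=3,interpolation=cv2.INTER_CUBIC); cv2.imwrite("pics/w7.png",im)
for y in (59,60,61): print(y,((proj(w,O+np.array([(0,y,61),(0,y,41)])/1000@M.T,True)-[220,10])*3).round().tolist())
```

```text
bar centre in mag mm [ 0.8  1.2 52. ]
tool rot err deg [ 0.02  0.   -0.13] F mag [-1.3  0.3 -1.6] T tool [0.48 0.02 0.  ] w 0.0261 19.05
59 [[301.0, 421.0], [302.0, 401.0]]
60 [[301.0, 414.0], [302.0, 395.0]]
61 [[301.0, 407.0], [302.0, 389.0]]
```

View pics/w7.png

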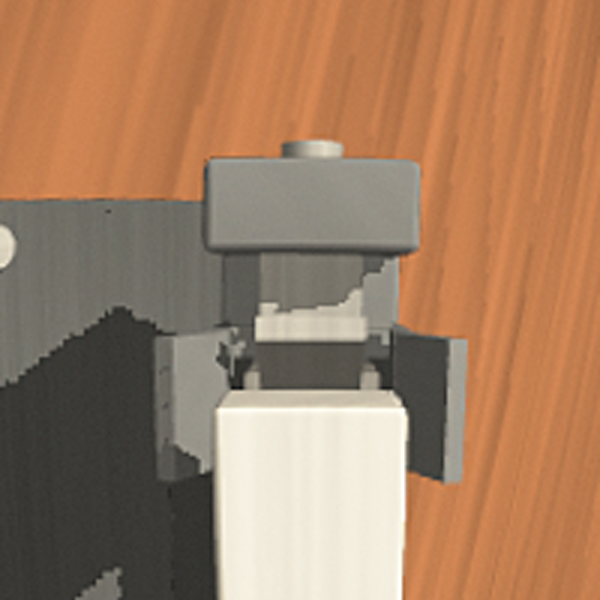

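Bar end at rows 391–407, about 0.8 mm to +y. Col centre 311 against 312 for the lips and housing. I shift −0.6 mm and go in.

Emit:
play_rows(
  twist=[
    [0,0,0],
    [0,0,0],
    [0,0,0],
    [0,0,0],
    [0,0,0],
    [0,0,0],
    [0,0,0],
    [0,0,0],
    [0,0,0],
    [0,0,0],
    [0,0,0],
  ],
  linear=[
    [-0.06,0,1],
    [0,0,1],
    [0,0,0.6],
    [0,0,0.3],
    [0,0,0.5],
    [0,0,0.5],
    [0,0,0.5],
    [0,0,0.5],
    [0,0,0.5],
    [0,0,0],
    [0,0,0],
  ],
  hand=[1,1,1,1,1,1,1,1,1,1,1],
)

```text
clock: 20.2
eef_pos: [0.5458, 0.1034, 0.1487]
tcp_rot: [0.186, 0.583, 0.754, 0.238]
ft_force: [0.9, 0.5, 2.3]
gripper_width: 0.0259
```

```bash
python3 -c "
from mag import *
where(arm.get_state(),.013)"
```

```text
bar centre in mag mm [ 1.9 -0.1 -2.6]
tool rot err deg [-0.2  -0.08 -0.16] F mag [2.1 0.3 1.3] T tool [-0.16 -0.08  0.03] w 0.0259 20.2
```

Emit:
play_rows(
  twist=[
    [0,0,0],
    [0,0,0],
    [0,0,0],
    [0,0,0],
    [0,0,0],
    [0,0,0],
  ],
  linear=[
    [0,0,0.5],
    [0,0,0.4],
    [0,0,0.3],
    [0,0,0.2],
    [0,0,0],
    [0,0,0],
  ],
  hand=[1,1,1,1,1,1],
)

```text
clock: 20.8
eef_pos: [0.5528, 0.1054, 0.1365]
tcp_rot: [0.186, 0.583, 0.754, 0.238]
ft_force: [-0.7, -2.5, 4.8]
gripper_width: 0.026
```

Run:
```python
from mag import *
where(arm.get_state(),.013)
w=arm.capture("wrist"); im=w["img"][:,:,::-1]; cv2.imwrite("pics/w8.png",cv2.resize(im[10:210,220:420],None,fx=2.5,fy=2.5,interpolation=cv2.INTER_CUBIC))
```

```text
bar centre in mag mm [  0.8   0.  -16.8]
tool rot err deg [-0.1  -0.06 -0.16] F mag [ 1.7 -2.2  4.7] T tool [-0.07 -0.3  -0.03] w 0.026 20.8
```

View pics/w8.png

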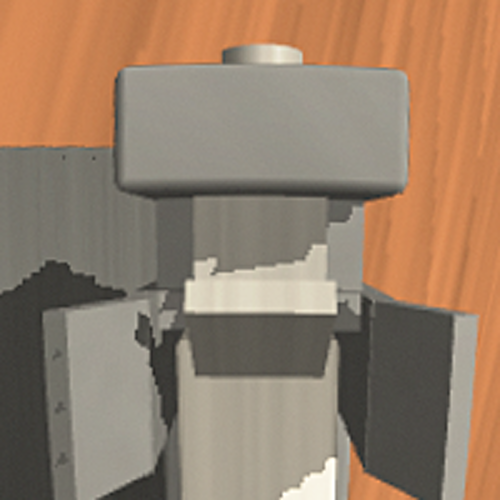

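The +y lip is closed over the second bar too. I push 2 mm more for the other lip, then release and retract.

Emit:
play_rows(
  twist=[
    [0,0,0],
    [0,0,0],
    [0,0,0],
    [0,0,0],
    [0,0,0],
    [0,0,0],
    [0,0,0],
    [0,0,0],
    [0,0,0],
    [0,0,0],
    [0,0,0],
    [0,0,0],
  ],
  linear=[
    [0,0,0.2],
    [0,0,0],
    [0,0,0],
    [0,0,0],
    [0,0,0],
    [0,0,-1],
    [0,0,-3],
    [0,0,-4],
    [0,0,-4],
    [0,0,-1],
    [0,0,0],
    [0,0,0],
  ],
  hand=[1,1,0.4,0.4,0.4,0.4,0.3,0.1,0,0,0,0],
)

```text
clock: 22.05
eef_pos: [0.4812, 0.0874, 0.2405]
tcp_rot: [0.185, 0.583, 0.754, 0.238]
ft_force: [0.2, 0.1, -0.3]
gripper_width: 0.0853
```

Run:
```python
from mag import *
s=arm.get_state(); where(s)
w=arm.capture("wrist"); im=w["img"][:,:,::-1]; cv2.imwrite("pics/w9.png",cv2.resize(im[70:310,220:420],None,fx=2.5,fy=2.5,interpolation=cv2.INTER_CUBIC))
```

```text
bar centre in mag mm [ -0.    0.4 113.8]
tool rot err deg [-0.07 -0.04 -0.16] F mag [ 0.   0.1 -0.4] T tool [0.27 0.06 0.02] w 0.0853 22.05
```

View pics/w9.png

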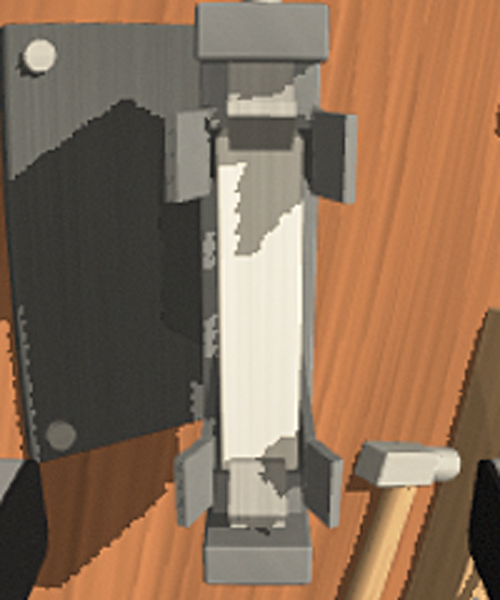

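The view matches the one after the first bar: the top bar is flat under both closed lips and the gripper is clear. Handing in.

```bash
python3 -c "
from workcell import arm
print(arm.sign_off())"
```

```text
the job is handed in; nothing more can be done
None
```

Both full-length bars are in the magazine and the job is handed in; sign-off gave no verdict. I gripped each bar by its middle, lined it up over the mouth using the wrist camera, pushed it past the lips and released it. The motion took about 22 s of the 64 s.

**Last checks:**
- The final wrist picture shows the top bar flat and centred between the guides. Both lips are over its ends, the same view as after the first bar.
- At the last reading before each release, the bar centre was about 17 mm below the lips, and the second bar then went 2 mm deeper.
- Pushing forces were low, under about 10 N, and the gripper was clear and open with no contact force.

**Not confirmed:**
- **Lower bar and spring plate:** I did not see either of them once the second bar was in. That they are in place follows from the push depth and the top bar's position.
- **Camera offset:** the wrist camera read about 1.5 mm off to the side compared with the held bar. I corrected for that.
- **Grip height:** the second bar sat roughly 3 mm lower in the grip than the first. I allowed for that in the push depth.
- **Offcut and other things:** I did not measure them again afterwards. Nothing I saw suggested the arm had touched them.

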